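Clip the four-hole tube holder into the bench mixer

TASK

Take the short, four-hole tube holder, set it into the well on top of the bench mixer, lengthwise along the well, and press it down until its sprung tabs have snapped under the ledges at both ends and it sits fully home. Let go of it, and leave the long eight-hole holder where it stands.

Things in the scene. Friction and masses are not known exactly. Their poses are not given: they have to be found in the camera images.
- holder: Short grey tube holder, four 11 mm holes in a row: the part to clip in. 88 (x) x 30 (y) x 54 mm tall, 65 g; lowest 14 mm taper in y to 18 mm. At each x end hangs a sprung tab: ramp below, catch above, flat top of catch 16 mm up; 74 mm over the ramps' feet, 94 mm over the catches. Origin: centre of underside; x along the holes, z up. Same turned 180 degrees.
- holder_top (a point): Centre of the holder's flat top, 54 mm above its underside, same axes; turns and moves with it. Hold it across the plain long sides (30 mm apart in y), within 27 mm below this point so that the fingers clear the mixer, or push down here with shut fingers. Pushing it home takes 11 to 15 N.
- well (a point): Centre of the mouth of the well in the flat platform (150 x 115 mm) on the white bench mixer (fixed), 96 mm above the bench. x along the well, z up. Mouth 88 (x) x 40 (y) mm, 24 mm deep. 5 mm thick ledges at both x ends: the catches snap out under them once the holder's underside is 21 mm below the mouth. Set in loosely, it stops on its ramps about 10 mm below the mouth; home, at 24 mm.
- long_holder: Long grey holder of the same make with eight holes, standing on the bench: 142 mm (x) by 30 mm (y), 54 mm tall, 100 g. Too long for the well; leave it where it stands. Origin: centre of its underside; x along the row of holes, z up.
Things that resemble listed ones, but are neither listed nor needed, are in the scene too. What is shaped like the holder but purple is not meant.

How it is judged:
By the outcome, as a careful person would: the job done as asked, in the order asked, and still so for the second after the job is handed in, with the robot touching nothing.
It also fails if it takes over 40 s, if anything falls off the work surface, if the arm or the gripper's body presses on something with over 40 N, if the wrist force passes 120 N, or if a joint passes its speed limit or range.

ROBOT

A 6-joint arm with a two-finger parallel gripper is mounted at the origin on the work surface. World frame = base frame: x ahead of the robot, y to its left, z up, the work surface at z = 0. Lengths are in m, angles in rad, forces in N, time in s.
With the tool pointing down it reaches from about 0.325 to 0.9 m from the base axis. Payload 6.1 kg.
Tool frame: the origin (TCP) lies midway between the tips of the shut fingers; the grasp point (between the pads) lies 19 mm behind it; x points along the fingers, y is the direction in which the jaws open and shut, and the axes are right-handed (so a half turn about x gives the same grasp; the last joint's range is limited). The gripper opens to 85 mm and grips with 20 to 120 N. Pads are 22 mm wide; open, the fingers measure 114 mm over their backs; the gripper's body (76 mm by 85 mm) begins 54 mm behind the grasp point. The pads swing forward as they close: fully open they stand 13 mm farther back than shut.
Start: joints at [-1.473, 0.22, 1.526, -0, 1.395, -0.126], TCP at [0.139, -0.609, 0.207] pointing down, gripper open.
Joint ranges: [-2.98, 2.98], [-0.91, 2.08], [0.09, 2.57], [-1.24, 4.39], [0.2, 2.65], [-2.68, 2.68]. Speed limits (rad/s): [2.57, 2.57, 3.01, 3.14, 3.14, 3.14].

INTERFACE

Orientations are given as [roll, pitch, yaw] about the fixed x, y, z axes, in that order (R = Rz(yaw) Ry(pitch) Rx(roll)).
In Python, from plant import movep, move_l, set_joints, gripper_to, hold, inverse_kinematics, observe, get_image, get_calibration, Unreachable, job_done gives the robot as it stands. Calls block until the motion is done:
- movep(position, orientation): joint-space move of the TCP to a pose.
- move_l(position, feed=0.15, rotation=None, max_force=None): straight line of the TCP; rotation=None keeps the orientation; feed is the mean speed in m/s. With max_force (N) it stops when the force on the tool has changed by that much, and returns True; else False.
- set_joints(angles): joint-space move.
- gripper_to(opening, f_grip=None): finger opening in m; f_grip is the grip in N (None keeps the last); returns when the fingers have stopped.
- hold(seconds).
- inverse_kinematics(position, orientation): joint angles nearest the present ones, or None.
- observe(): the state.
- get_image(name): name is "side" or "top" or "wrist"; returns (picture, depth): 420x560x3 uint8, red, green, blue; 420x560 float32, m along the optical axis (not along the pixel's ray), 0 where there is no reading.
- get_calibration(name): a dict with "intrinsics" (3x3 intrinsics, pixels), "world_from_camera" (4x4, takes a point from camera to world coordinates). Camera axes: x right, y down, z forward; pixel columns grow to the right and rows downward; lengths in m; the calibration is good to about 2 mm. A picture is of the moment at which its call begins: read the wrist's pose just before it. get_calibration takes no time and is no camera call; for the wrist camera it gives the pose at the moment of the call.
A pose or a line that the arm cannot do raises Unreachable and nothing moves.
- job_done(): hands the job in, once; it reports no verdict.
The state is a dict: "time_s": time; "q": joint angles; "joint_velocities": joint speeds; "joint_torque": joint torques, N m; "eef_pos": TCP position; "tcp_rot": TCP orientation; "ft_force": force on the tool from outside, world axes, zero at the start; "torque": the same for the moment, N m; "opening": finger opening in m.
Only numpy, scipy, OpenCV 4.12 (cv2) and the standard library are available. Lean on these libraries where they do the work, as an engineer would, in place of code of your own. Each camera call takes 0.05 s, during which the arm holds its last target.

## Working session

There is one attempt and no reset: what is moved stays moved. The work goes in short steps, each a Python script; the robot and the scene stay as the last script left them, time stands still between calls to the robot, and variables do not carry over. Pictures are saved under pics/ and viewed, and the job is handed in when it is done.

```bash
ls; mkdir -p pics; python3 - <<'E'
from plant import *
import cv2,numpy as np
np.set_printoptions(precision=4,suppress=True)
for n in("side","top","wrist"):
    c=get_calibration(n)
    p,d=get_image(n)
    cv2.imwrite(f"pics/{n}0.png",p[:,:,::-1]);np.savez(f"pics/{n}0.npz",p=p,d=d,K=c["intrinsics"],T=c["world_from_camera"])
    print(n,c["intrinsics"],c["world_from_camera"],(d>0).mean())
o=observe();print(o["time_s"],o["eef_pos"],o["tcp_rot"],o["opening"],o["ft_force"])
E
```

```text
pics
side [[514.3627   0.     282.7187]
 [  0.     514.3627 200.2801]
 [  0.       0.       1.    ]] [[-0.9298 -0.2826  0.2359  0.2123]
 [-0.3678  0.7359 -0.5684  0.6845]
 [-0.013  -0.6153 -0.7882  1.0798]
 [ 0.      0.      0.      1.    ]] 0.9961862244897959
top [[494.9772   0.     285.5414]
 [  0.     494.9772 207.9688]
 [  0.       0.       1.    ]] [[-0.0107 -0.9961  0.0875  0.3732]
 [-0.9999  0.0105 -0.0026 -0.0458]
 [ 0.0016 -0.0875 -0.9962  1.3903]
 [ 0.      0.      0.      1.    ]] 0.996156462585034
wrist [[324.768    0.     282.0162]
 [  0.     324.768  210.6114]
 [  0.       0.       1.    ]] [[ 0.2213 -0.9279 -0.3     0.2167]
 [-0.9752 -0.2109 -0.067  -0.5915]
 [-0.0011  0.3074 -0.9516  0.373 ]
 [ 0.      0.      0.      1.    ]] 0.9958928571428571
0.15 [ 0.1387 -0.6089  0.2064] [-1.6843  1.5693  1.6811] 0.0854688727222543 [-0.6595 -0.3927  0.0519]
```

View pics/top0.png

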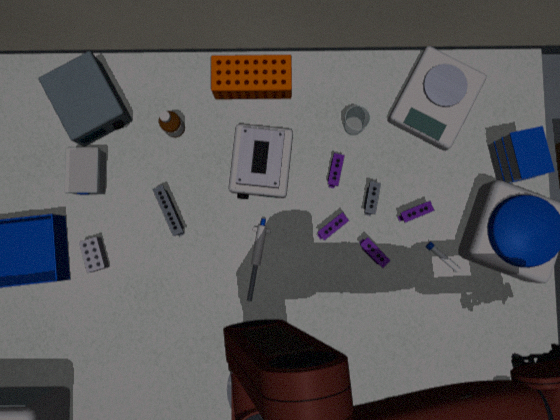

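View pics/side0.png

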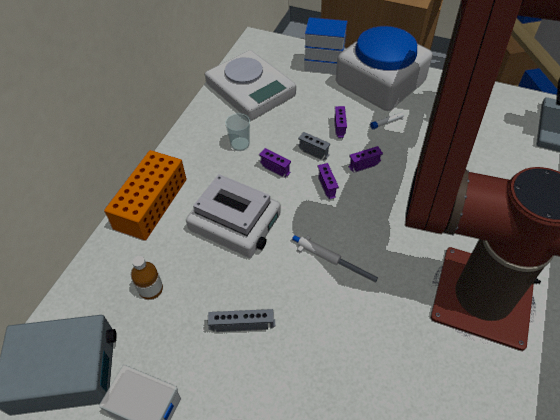

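View pics/wrist0.png

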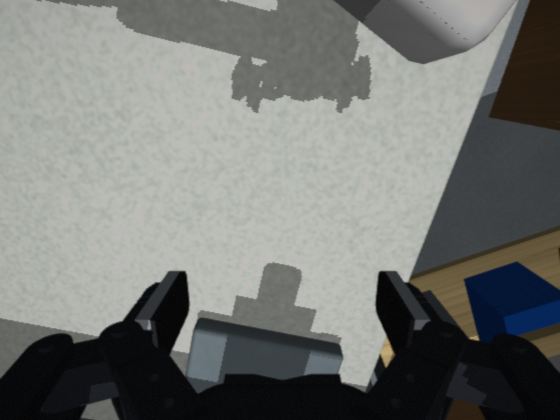

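The top view shows the grey four-hole holder at about (372,196), with four purple lookalikes around it. The mixer well is at about (260,157) and the long holder at about (168,208). Next I'll take coarse measurements from these views.

```bash
cat > h.py <<'E'
import numpy as np,cv2
from scipy.spatial.transform import Rotation as Rn
np.set_printoptions(precision=4,suppress=True)
def ld(n):
    z=np.load(f"pics/{n}.npz");return z["p"],z["d"],z["K"],z["T"]
def ray(uv,K,T):
    uv=np.atleast_2d(uv).astype(float)
    r=np.c_[uv,np.ones(len(uv))]@np.linalg.inv(K).T@T[:3,:3].T
    return r
def onplane(uv,K,T,z):
    r=ray(uv,K,T);o=T[:3,3];return o+r*((z-o[2])/r[:,2])[:,None]
def cloud(d,K,T):
    v,u=np.mgrid[:d.shape[0],:d.shape[1]]
    r=ray(np.c_[u.ravel(),v.ravel()],K,T)
    return (T[:3,3]+r*d.ravel()[:,None]).reshape(*d.shape,3)
def proj(P,K,T):
    c=(np.atleast_2d(P)-T[:3,3])@T[:3,:3];q=c@K.T;return q[:,:2]/q[:,2:]
def snap(n,name):
    from plant import get_image,get_calibration
    c=get_calibration(n);p,d=get_image(n)
    cv2.imwrite(f"pics/{name}.png",p[:,:,::-1]);np.savez(f"pics/{name}.npz",p=p,d=d,K=c["intrinsics"],T=c["world_from_camera"])
E
python3 - <<'E'
from h import *
import math
p,d,K,T=ld("top0");C=cloud(d,K,T)
hsv=cv2.cvtColor(p,cv2.COLOR_RGB2HSV)
for nm,(u0,u1,v0,v1),zl in(("holder",(358,386,174,220),(.045,.07)),("long",(145,192,175,240),(.045,.07)),("plat",(225,298,118,200),(.088,.105)),("well",(245,275,135,180),(.06,.085))):
    s=C[v0:v1,u0:u1];m=(s[...,2]>zl[0])&(s[...,2]<zl[1]);P=s[m]
    vv,uu=np.nonzero(m)
    (c,sz,a)=cv2.minAreaRect((P[:,:2]*1000).astype(np.float32))
    print(nm,m.sum(),"z med",np.median(P[:,2]),"mean",P.mean(0),"rect",c,sz,a,"px",uu.mean()+u0,vv.mean()+v0)
print("hist plat",np.histogram(C[118:200,225:298,2],bins=np.arange(0,.13,.01)))
z=np.load("pics/wrist0.npz");Tw=z["T"]
Tt=np.eye(4);Tt[:3,:3]=Rn.from_euler("xyz",[-1.6843,1.5693,1.6811]).as_matrix();Tt[:3,3]=[.1387,-.6089,.2064]
X=np.linalg.inv(Tt)@Tw;np.save("X.npy",X);print(Tt,X)
E
```

```text
holder 366 z med 0.05329805970709489 mean [ 0.5185 -0.2852  0.0535] rect (518.3872680664062, -285.60211181640625) (30.812158584594727, 87.73029327392578) 78.43787384033203 px 372.2568306010929 196.83879781420765
long 601 z med 0.053789073064778536 mean [0.4895 0.2706 0.0538] rect (490.01715087890625, 271.5854187011719) (142.14859008789062, 31.264238357543945) 24.368408203125 px 167.4792013311148 209.61397670549084
plat 1958 z med 0.09580154029350607 mean [0.6247 0.0181 0.0958] rect (625.6113891601562, 18.076168060302734) (115.22712707519531, 151.30657958984375) 83.49580383300781 px 259.6159346271706 156.46731358529112
well 477 z med 0.07176683091353042 mean [0.6295 0.0188 0.072 ] rect (629.8423461914062, 18.394975662231445) (39.04502868652344, 88.80095672607422) 83.64115142822266 px 259.769392033543 156.34171907756814
hist plat (array([ 891,   10,   16,   39,  137, 1190,  333,  375,   60, 1822,  108,
          0]), array([0.  , 0.01, 0.02, 0.03, 0.04, 0.05, 0.06, 0.07, 0.08, 0.09, 0.1 ,
       0.11, 0.12]))
[[-0.0002  0.2219 -0.9751  0.1387]
 [ 0.0015 -0.9751 -0.2219 -0.6089]
 [-1.     -0.0015 -0.0002  0.2064]
 [ 0.      0.      0.      1.    ]] [[-0.0004 -0.3075  0.9515 -0.1666]
 [ 1.     -0.0008  0.0002  0.0001]
 [ 0.0007  0.9515  0.3075 -0.0799]
 [ 0.      0.      0.      1.    ]]
```

```bash
cat >> h.py <<'E'
def rpy(ang): # ang = direction of tool y in world; tool x down
    a,b=np.cos(ang),np.sin(ang)
    R=np.array([[0,a,b],[0,b,-a],[-1,0,0]],float)
    return list(Rn.from_matrix(R).as_euler("xyz")),R
E
python3 - <<'E' 2>&1 | grep -v Warn
from h import *
from plant import *
import time
def go(c,ang,z,off,name):
    o,R=rpy(ang);p=np.array([c[0],c[1],z])-.035*R[:,2]+off*R[:,1]
    movep(list(p),o);s=observe();snap("wrist",name)
    print(name,s["time_s"],s["eef_pos"],p,s["q"])
A=np.deg2rad(-101.6);B=np.deg2rad(-96.4)
go((.518,-.2855),A,.24,.04,"h1")
go((.518,-.2855),A,.24,-.04,"h2")
go((.6275,.0183),B,.29,.04,"w1")
go((.6275,.0183),B,.29,-.04,"w2")
E
```

```text
h1 1.9417 [ 0.5437 -0.3325  0.2399] [ 0.5442 -0.3317  0.24  ] [-0.6723  0.231   1.4531 -0.0004  1.4576  1.1018]
h2 2.4083 [ 0.5603 -0.253   0.2402] [ 0.5603 -0.2534  0.24  ] [-0.5521  0.1765  1.5155 -0.0004  1.4492  1.2202]
w1 3.45 [ 0.6575 -0.027   0.2894] [ 0.6578 -0.0254  0.29  ] [-0.1603  0.2628  1.3243 -0.0009  1.5555  1.5238]
w2 3.9167 [0.6666 0.0537 0.2896] [0.6667 0.0541 0.29  ] [-0.0371  0.2888  1.2925 -0.0006  1.5609  1.6455]
```

```bash
python3 - <<'E'
import cv2,numpy as np
a=[cv2.imread(f"pics/{n}.png") for n in("h1","h2","w1","w2")]
m=np.vstack([np.hstack(a[:2]),np.hstack(a[2:])])
cv2.imwrite("pics/m1.png",cv2.resize(m,(800,600),interpolation=cv2.INTER_AREA))
E
```

```text
(no output)
```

View pics/m1.png

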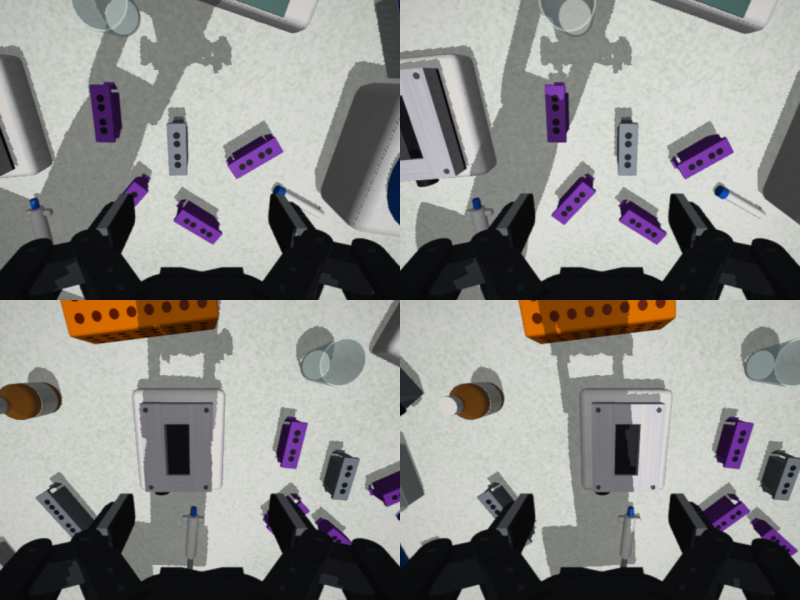

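Mosaic: the holder is at about (248,203) in h1 and (317,203) in h2, in full pixels. The well mouth is at about (249,210) in w1 and (319,210) in w2, and nothing blocks either. Now I'll triangulate them.

```bash
cat > meas.py <<'E'
from h import *
def tri(u1,K1,T1,u2,K2,T2):
    P1=K1@np.linalg.inv(T1)[:3];P2=K2@np.linalg.inv(T2)[:3]
    X=cv2.triangulatePoints(P1,P2,np.float64(u1).reshape(2,1),np.float64(u2).reshape(2,1));return (X[:3]/X[3]).ravel()
def seg(n,box,kind):
    p,d,K,T=ld(n);C=cloud(d,K,T);Z=C[...,2]
    if kind=="h":
        s=cv2.cvtColor(p,cv2.COLOR_RGB2HSV)[...,1]
        m=(Z>.048)&(Z<.060)&(s<90)
    else: m=(Z<.088)
    b=np.zeros_like(m);u0,u1,v0,v1=box;b[v0:v1,u0:u1]=1
    m=(m&b).astype(np.uint8)
    cs,_=cv2.findContours(m,cv2.RETR_EXTERNAL,cv2.CHAIN_APPROX_NONE)
    c=max(cs,key=cv2.contourArea)
    f=cv2.drawContours(np.zeros_like(m),[c],-1,1,-1);v,u=np.nonzero(f)
    return c[:,0].astype(float),np.array([u.mean(),v.mean()]),K,T
def run(a,b,kind,zp):
    R=[seg(*a,kind),seg(*b,kind)]
    X=tri(R[0][1],R[0][2],R[0][3],R[1][1],R[1][2],R[1][3])
    print(kind,"px",R[0][1],R[1][1],"tri",X)
    for c,m,K,T in R:
        P=onplane(c,K,T,zp)
        r=cv2.minAreaRect((P[:,:2]*1000).astype(np.float32))
        print("  rect",r, "centroid",onplane(m,K,T,zp)[0])
    return X
if __name__=="__main__":
    run(("h1",(220,275,160,260)),("h2",(290,345,160,260)),"h",.054)
    run(("w1",(215,285,160,260)),("w2",(285,350,160,260)),"w",.096)
    for n in("h1","h2","w1","w2"):
        p,d,K,T=ld(n);C=cloud(d,K,T);z=C[150:260,200:350,2]
        for lo,hi in((-.01,.01),(.045,.06),(.065,.08),(.09,.1)):
            q=z[(z>lo)&(z<hi)]
            if len(q)>300: print(n,len(q),np.median(q))
E
python3 meas.py
```

```text
h px [248.3703 207.74  ] [319.0812 208.0638] tri [ 0.5206 -0.2882  0.0511]
  rect ((519.6328735351562, -288.3448791503906), (30.15830421447754, 88.61383819580078), 78.80448150634766) centroid [ 0.5215 -0.2887  0.054 ]
  rect ((519.4447631835938, -287.6165771484375), (30.224767684936523, 87.50544738769531), 78.71652221679688) centroid [ 0.5215 -0.288   0.054 ]
w px [248.7357 207.9944] [317.5075 208.1077] tri [0.6269 0.0159 0.0904]
  rect ((626.7001953125, 15.508967399597168), (38.60203170776367, 84.52323913574219), 83.03234100341797) centroid [0.6287 0.0151 0.096 ]
  rect ((626.7056274414062, 16.58245086669922), (38.68086624145508, 84.3224105834961), 83.54395294189453) centroid [0.6286 0.0164 0.096 ]
h1 13076 6.192755494233149e-05
h1 2745 0.05404963460692663
h2 12444 5.326238594774435e-05
h2 3413 0.0540721714506644
w1 3993 7.480198504516977e-05
w1 1738 0.057517769243094735
w1 2246 0.07208135365114943
w1 8362 0.09602271923606287
w2 5864 2.909911381188124e-06
w2 1706 0.05742282426691364
w2 2231 0.07213259698358776
w2 6526 0.0960714865561636
```

```bash
sed -i 's/Z<.088/Z<.0943/' meas.py; python3 meas.py | sed -n 4,6p
python3 - <<'E'
from h import *
# platform rect and well from dark colour in the wrist views, and mouth in top view
for n,b in(("w1",(215,285,160,260)),("w2",(285,350,160,260))):
    p,d,K,T=ld(n);C=cloud(d,K,T);Z=C[...,2]
    m=((Z>.0945)&(Z<.0985)).astype(np.uint8)
    c=max(cv2.findContours(m,0,1)[0],key=cv2.contourArea)[:,0]
    P=onplane(c,K,T,.096);print(n,"plat",cv2.minAreaRect((P[:,:2]*1000).astype(np.float32)))
    g=p.max(2);u0,u1,v0,v1=b;print(g[208,u0:u1:4])
    m=np.zeros_like(g);m[v0:v1,u0:u1]=g[v0:v1,u0:u1]<55
    c=max(cv2.findContours(m,0,1)[0],key=cv2.contourArea)[:,0]
    P=onplane(c,K,T,.096);print(n,"dark",cv2.minAreaRect((P[:,:2]*1000).astype(np.float32)))
p,d,K,T=ld("top0");C=cloud(d,K,T);Z=C[...,2];m=np.zeros(Z.shape,np.uint8)
m[138:178,247:275]=Z[138:178,247:275]<.0935
c=max(cv2.findContours(m,0,1)[0],key=cv2.contourArea)[:,0]
P=onplane(c,K,T,.096);print("top",cv2.minAreaRect((P[:,:2]*1000).astype(np.float32)))
E
```

```text
w px [248.3211 208.5283] [317.9459 208.6041] tri [0.6277 0.0158 0.095 ]
  rect ((625.4359130859375, 15.993873596191406), (39.76321792602539, 86.87471008300781), 83.4541015625) centroid [0.6281 0.0157 0.096 ]
  rect ((625.4126586914062, 16.44945526123047), (40.37367248535156, 86.99059295654297), 83.35090637207031) centroid [0.628  0.0159 0.096 ]
w1 plat ((626.044921875, 16.031784057617188), (115.00029754638672, 149.9968719482422), 83.44644927978516)
[118 119 119 114  79  18  15  14  16  14  15  18  17 118 118 116 121 119]
w1 dark ((626.6802368164062, 15.378324508666992), (36.687862396240234, 84.26393127441406), 83.46489715576172)
w2 plat ((625.87158203125, 16.02727508544922), (115.02523040771484, 150.0923614501953), 83.44664764404297)
[120 120 119 116  54  17  16  17  17  46  45  46  59 216 213 212 216]
w2 dark ((626.810546875, 17.597007751464844), (36.42866516113281, 84.35785675048828), 83.41503143310547)
top ((624.5313720703125, 12.296245574951172), (61.401710510253906, 89.618408203125), 84.10413360595703)
```

The well mouth centre is (0.6256, 0.0161, 0.096) with its x axis at -6.6°. The holder is at (0.5195, -0.2880) with its top at 0.054 and its x axis at -11.2°. The top camera agrees on the relative offset to about 1 mm in x. Now the grasp.

```bash
python3 - <<'E' 2>&1 | grep -v Warn
from h import *
from plant import *
o,R=rpy(np.deg2rad(-101.24))
gripper_to(.055)
movep([.5195,-.2880,.10],o)
print(move_l([.5195,-.2880,.028],feed=.08,max_force=15),observe()["eef_pos"])
gripper_to(.0,60)
s=observe();print(s["time_s"],s["eef_pos"],s["opening"],s["ft_force"])
print(move_l([.5195,-.2880,.20],feed=.15))
s=observe();print(s["time_s"],s["eef_pos"],s["opening"],s["ft_force"])
snap("wrist","g1");snap("side","g1s")
E
python3 - <<'E'
import cv2,numpy as np
a=[cv2.imread(f"pics/{n}.png") for n in("g1","g1s")]
cv2.imwrite("pics/m2.png",cv2.resize(np.hstack(a),(800,300),interpolation=cv2.INTER_AREA))
E
```

```text
False [ 0.52   -0.2884  0.0286]
7.5667 [ 0.5217 -0.29    0.0332] 0.0005349254479283228 [-6.2274  4.4536 24.6039]
False
8.8667 [ 0.5189 -0.2875  0.1986] -0.0001946962720604904 [ 0.608  -0.1041  0.3488]
```

View pics/m2.png

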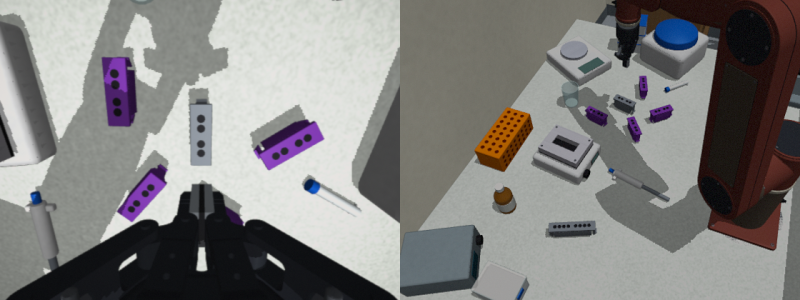

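The grasp failed: the fingers shut to 0 and the holder is still standing, at (200,132) in the left mosaic. I'll check where it stands now.

```bash
python3 - <<'E'
from h import *
import meas
c,m,K,T=meas.seg("g1",(255,310,125,250),"h")
P=onplane(c,K,T,.054);print("now wrist",cv2.minAreaRect((P[:,:2]*1000).astype(np.float32)),m)
p,d,K,T=ld("g1");C=cloud(d,K,T)
print(np.median(C[170:200,270:290,2]))
p,d,K,T=ld("g1s");C=cloud(d,K,T);s=C[110:175,280:340];sat=cv2.cvtColor(p,cv2.COLOR_RGB2HSV)[110:175,280:340,1]
for n in("side0","g1s"):
    p,d,K,T=ld(n);C=cloud(d,K,T);sat=cv2.cvtColor(p,cv2.COLOR_RGB2HSV)[...,1]
    m=((C[...,2]>.049)&(C[...,2]<.06)&(sat<90));b=np.zeros_like(m);b[110:175,290:340]=1;m&=b
    c=max(cv2.findContours(m.astype(np.uint8),0,1)[0],key=cv2.contourArea)[:,0]
    P=onplane(c,K,T,.054);print(n,cv2.minAreaRect((P[:,:2]*1000).astype(np.float32)))
X=np.load("X.npy")
cv2.imwrite("pics/g1crop.png",cv2.resize(cv2.imread("pics/g1.png")[100:400,150:450],(800,800))[:600])
E
```

```text
now wrist ((519.6539916992188, -286.8391418457031), (29.862377166748047, 87.2593002319336), 78.72417449951172) [281.4828 187.4609]
0.05427494133978972
side0 ((517.4691772460938, -279.87255859375), (35.1519889831543, 86.94786834716797), 78.42855834960938)
g1s ((516.335205078125, -281.10986328125), (33.56720733642578, 88.82408905029297), 78.83370208740234)
```

View pics/g1crop.png

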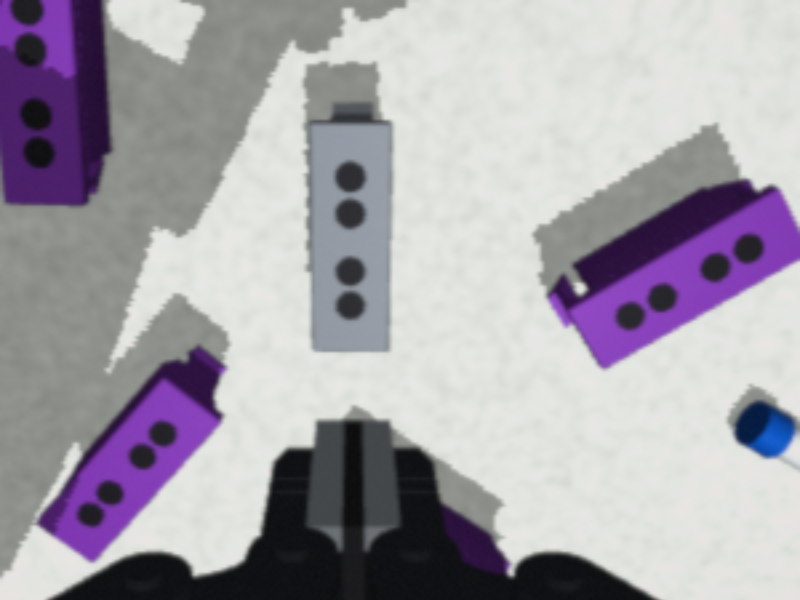

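```bash
python3 - <<'E'
from h import *
from plant import *
s=observe();print(s["time_s"],s["eef_pos"],s["tcp_rot"],s["opening"],s["q"],s["ft_force"])
R=Rn.from_euler("xyz",s["tcp_rot"]).as_matrix();print(R)
t=np.array(s["eef_pos"])
p,d,K,T=ld("g1");print("wrist tip px",proj(t,K,T),"d",d[255:300:5,276:290:3])
C=cloud(d,K,T);print(C[258:262,270:294:3])
p,d,K,T=ld("g1s");u=proj(t,K,T)[0];print("side tip px",u)
im=cv2.imread("pics/g1s.png").copy();cv2.circle(im,(int(u[0]),int(u[1])),2,(0,255,0),-1)
h=proj([.5195,-.287,.054],K,T)[0];cv2.circle(im,(int(h[0]),int(h[1])),1,(0,0,255),-1)
cv2.imwrite("pics/g1sc.png",cv2.resize(im[0:200,200:400],(600,600)))
E
```

```text
8.9667 [ 0.5189 -0.2875  0.1986] [-0.4348  1.5684  2.5106] -0.00012496811002155267 [-0.6389  0.1533  1.6198 -0.      1.3708  1.1281] [0.7521 0.8202 0.4726]
[[-0.0019 -0.1949 -0.9808]
 [ 0.0014 -0.9808  0.1949]
 [-1.     -0.001   0.0022]]
wrist tip px [[282.5336 254.5634]] d [[0.4012 0.4034 0.4018 0.401  0.401 ]
 [0.1507 0.1497 0.1499 0.15   0.1487]
 [0.1456 0.145  0.1446 0.1449 0.1462]
 [0.1408 0.1402 0.1406 0.1404 0.1401]
 [0.1371 0.1365 0.1369 0.1365 0.136 ]
 [0.1323 0.1322 0.1323 0.1334 0.1317]
 [0.1297 0.1292 0.1283 0.1296 0.1287]
 [0.1257 0.1264 0.1247 0.1247 0.1255]
 [0.1197 0.122  0.1211 0.1223 0.1223]]
[[[ 0.5325 -0.2843  0.2286]
  [ 0.5316 -0.2855  0.2274]
  [ 0.5317 -0.287   0.2282]
  [ 0.5309 -0.2882  0.2269]
  [ 0.5313 -0.2897  0.2284]
  [ 0.5307 -0.291   0.2278]
  [ 0.5306 -0.2924  0.2281]
  [ 0.5297 -0.2937  0.2269]]

 [[ 0.5324 -0.2843  0.2294]
  [ 0.5314 -0.2855  0.2278]
  [ 0.5315 -0.2869  0.2287]
  [ 0.5314 -0.2883  0.2291]
  [ 0.5307 -0.2896  0.2283]
  [ 0.531  -0.2911  0.2293]
  [ 0.531  -0.2925  0.2299]
  [ 0.5306 -0.2938  0.2297]]

 [[ 0.5319 -0.2842  0.2295]
  [ 0.5319 -0.2856  0.2301]
  [ 0.5311 -0.2868  0.2288]
  [ 0.5313 -0.2883  0.2298]
  [ 0.5309 -0.2896  0.2296]
  [ 0.5306 -0.291   0.2295]
  [ 0.5309 -0.2924  0.2306]
  [ 0.5301 -0.2937  0.2296]]

 [[ 0.5324 -0.2844  0.2315]
  [ 0.5318 -0.2856  0.2308]
  [ 0.5311 -0.2869  0.2299]
  [ 0.531  -0.2883  0.2304]
  [ 0.531  -0.2897  0.2308]
  [ 0.5306 -0.291   0.2306]
  [ 0.5302 -0.2923  0.2302]
  [ 0.5298 -0.2937  0.2301]]]
side tip px [315.4318  99.0012]
```

View pics/g1sc.png

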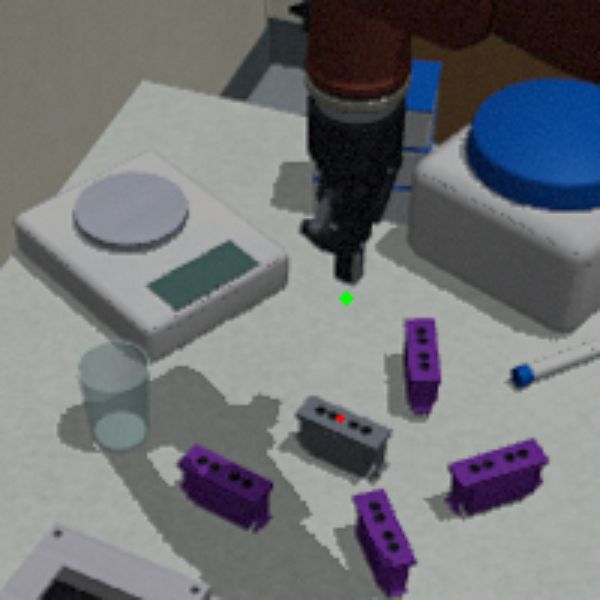

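```bash
python3 - <<'E'
from h import *
p,d,K,T=ld("g1s");C=cloud(d,K,T)
for v in range(78,104,2): print(v,p[v,310:322:2].mean(),C[v,311:321:3].round(3).tolist())
p,d,K,T=ld("g1");C=cloud(d,K,T)
for v in range(250,300,3):print(v,p[v,282],C[v,276].round(4),C[v,290].round(4))
E
```

```text
78 11.88888888888889 [[0.517, -0.238, 0.303], [0.523, -0.281, 0.269], [0.512, -0.27, 0.281], [0.509, -0.284, 0.271]]
80 18.166666666666668 [[0.517, -0.24, 0.296], [0.513, -0.25, 0.29], [0.511, -0.267, 0.277], [0.509, -0.285, 0.264]]
82 23.38888888888889 [[0.516, -0.238, 0.292], [0.513, -0.251, 0.283], [0.511, -0.269, 0.27], [0.51, -0.29, 0.254]]
84 35.44444444444444 [[0.519, -0.247, 0.278], [0.515, -0.257, 0.272], [0.514, -0.278, 0.256], [0.509, -0.289, 0.249]]
86 53.111111111111114 [[0.529, -0.277, 0.246], [0.513, -0.254, 0.268], [0.514, -0.28, 0.248], [0.509, -0.288, 0.243]]
88 50.05555555555556 [[0.529, -0.277, 0.24], [0.519, -0.273, 0.246], [0.513, -0.279, 0.243], [0.509, -0.289, 0.236]]
90 54.72222222222222 [[0.527, -0.273, 0.237], [0.52, -0.274, 0.238], [0.513, -0.279, 0.236], [0.508, -0.288, 0.231]]
92 67.94444444444444 [[0.528, -0.278, 0.226], [0.52, -0.275, 0.231], [0.513, -0.279, 0.23], [0.508, -0.288, 0.225]]
94 133.44444444444446 [[0.608, -0.52, 0.004], [0.521, -0.281, 0.22], [0.512, -0.277, 0.225], [0.583, -0.538, -0.003]]
96 165.22222222222223 [[0.606, -0.516, -0.001], 
[... 885 characters left out ...]
37 ] [ 0.5303 -0.2931  0.2374]
271 [13 14 14] [ 0.5317 -0.2872  0.2406] [ 0.53   -0.293   0.2397]
274 [14 14 13] [ 0.532  -0.2873  0.2437] [ 0.5307 -0.293   0.2435]
277 [13 14 14] [ 0.5313 -0.2872  0.245 ] [ 0.5297 -0.2928  0.2441]
280 [16 17 17] [ 0.5316 -0.2873  0.248 ] [ 0.5295 -0.2928  0.2464]
283 [15 13 14] [ 0.5314 -0.2873  0.25  ] [ 0.53   -0.2928  0.2495]
286 [12 13 13] [ 0.5319 -0.2875  0.2532] [ 0.5301 -0.2927  0.252 ]
289 [16 16 16] [ 0.5316 -0.2874  0.2548] [ 0.5303 -0.2927  0.2544]
292 [14 14 16] [ 0.5316 -0.2875  0.257 ] [ 0.53   -0.2926  0.256 ]
295 [15 15 14] [ 0.5327 -0.2878  0.2609] [ 0.5299 -0.2926  0.258 ]
298 [27 27 29] [ 0.5306 -0.2873  0.2594] [ 0.5299 -0.2925  0.26  ]
```

Both cameras put the visible fingertips about 22-27 mm above the reported TCP, so the real fingers are shorter than stated. That explains why they closed on the holder's top. I'll pin the offset down with a gentle touch of the shut fingers on the holder top.

```bash
python3 - <<'E' 2>&1 | grep -v Warn
from h import *
from plant import *
move_l([.5195,-.2872,.060],feed=.2)
print(observe()["eef_pos"])
print(move_l([.5195,-.2872,.022],feed=.03,max_force=4))
s=observe();print(s["time_s"],s["eef_pos"],s["opening"],s["ft_force"])
E
```

```text
[ 0.5203 -0.2878  0.0611]
True
10.75 [ 0.5194 -0.2873  0.0301] -3.746606477118032e-06 [-0.5324 -0.8822  5.7224]
```

The tips are 24 mm behind the reported TCP: contact came at eef 0.030 on a top at 0.054. I'll regrasp with that correction.

```bash
python3 - <<'E' 2>&1 | grep -v Warn
from h import *
from plant import *
x,y=.5196,-.2870
move_l([x,y,.060],feed=.15)
gripper_to(.055)
print(move_l([x,y,.004],feed=.1,max_force=15),observe()["eef_pos"])
gripper_to(.0,60)
s=observe();print(s["time_s"],s["eef_pos"],s["opening"],s["ft_force"])
if s["opening"]>.02:
    print(move_l([x,y,.16],feed=.15))
    hold(.1);s=observe();print(s["time_s"],s["eef_pos"],s["opening"],s["ft_force"])
    snap("wrist","g2");snap("side","g2s")
E
python3 - <<'E'
import cv2,numpy as np
a=[cv2.imread(f"pics/{n}.png") for n in("g2","g2s")]
cv2.imwrite("pics/m3.png",cv2.resize(np.hstack(a),(800,300),interpolation=cv2.INTER_AREA))
E
```

```text
False [ 0.5198 -0.2872  0.0042]
12.725 [ 0.5205 -0.2877  0.0052] 0.02901283668464358 [-0.0419 -0.6269  4.3755]
False
14.0167 [ 0.5189 -0.2865  0.1585] 0.028809091841851934 [ 0.6972  0.3184 -0.8745]
```

View pics/m3.png

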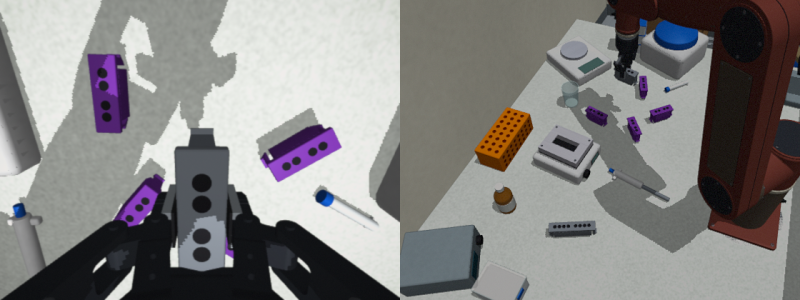

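The holder is held: opening is 29 mm and its top face is visible around (200,205) in the left mosaic. I'll find its offset in the grip from the four hole centres.

```bash
python3 - <<'E'
from h import *
p,d,K,T=ld("g2");C=cloud(d,K,T)
g=p.max(2)
print("top z",[np.median(C[v-4:v+5,276:286,2]).round(4) for v in (215,236,310,368)])
m=np.zeros_like(g);m[225:375,262:300]=g[225:375,262:300]<50
P=[]
for c in cv2.findContours(m,0,1)[0]:
    if cv2.contourArea(c)>60:
        M=cv2.moments(c);uv=(M["m10"]/M["m00"],M["m01"]/M["m00"]);P.append(onplane(uv,K,T,.2075)[0]);print(cv2.contourArea(c),uv,P[-1])
P=np.array(P);e=P[0]-P[-1]
print("centre",P.mean(0)," ends mid",(P[0]+P[-1])/2,"ang",np.rad2deg(np.arctan2(e[1],e[0])))
for z in(.054,):
  for n in("h1","h2"):
    pass
E
```

```text
top z [np.float64(0.2072), np.float64(0.2072), np.float64(0.2074), np.float64(0.2077)]
320.5 (281.922516900676, 355.9433177327093) [ 0.4934 -0.2811  0.2075]
336.5 (281.9678058444774, 330.4744923229321) [ 0.5067 -0.2838  0.2075]
466.0 (281.8937768240343, 285.66416309012874) [ 0.5284 -0.2881  0.2075]
506.0 (281.95454545454544, 255.8675889328063) [ 0.5416 -0.2908  0.2075]
centre [ 0.5176 -0.286   0.2075]  ends mid [ 0.5175 -0.286   0.2075] ang 168.7018607524118
```

```bash
python3 - <<'E' 2>&1 | grep -v Warn
from h import *
from plant import *
o,R=rpy(np.deg2rad(-96.6))
W=[.6264,.0162]
movep(W+[.16],o);hold(.15)
s=observe();print(s["time_s"],s["eef_pos"],s["ft_force"])
snap("wrist","a1")
print(move_l(W+[.112],feed=.1,max_force=10))
hold(.1);s=observe();print(s["time_s"],s["eef_pos"],s["ft_force"]);snap("side","a2s")
print(move_l(W+[.084],feed=.04,max_force=6))
s=observe();print(s["time_s"],s["eef_pos"],s["ft_force"],s["torque"]);snap("side","a3s");snap("wrist","a3")
E
python3 - <<'E'
import cv2,numpy as np
a=[cv2.imread(f"pics/{n}.png") for n in("a1","a3")]+[cv2.resize(cv2.imread(f"pics/{n}.png")[100:280,130:370],(560,420)) for n in("a2s","a3s")]
cv2.imwrite("pics/m4.png",cv2.resize(np.vstack([np.hstack(a[:2]),np.hstack(a[2:])]),(800,600),interpolation=cv2.INTER_AREA))
E
```

```text
15.4917 [0.6264 0.0146 0.16  ] [-0.6561 -0.1738  0.0057]
False
16.275 [0.6271 0.0162 0.113 ] [-1.0224  0.363  -0.3318]
True
16.9 [0.6264 0.0162 0.0882] [ 1.2542  0.2657 -0.0279] [-0.0209 -0.2147 -0.0086]
```

View pics/m4.png

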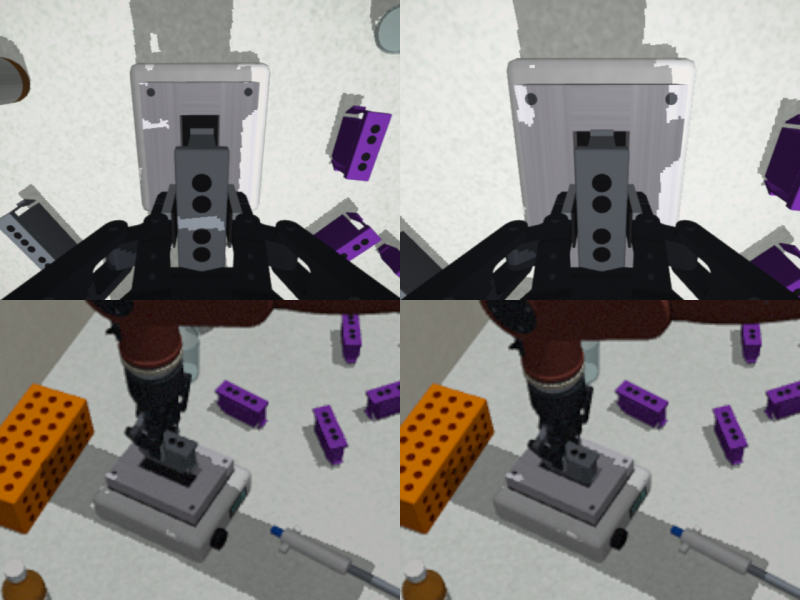

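It's in the well and resting on its ramps, with its underside about 12 mm below the mouth, centred and lengthwise. Now I'll press it home.

```bash
python3 - <<'E' 2>&1 | grep -v Warn
from h import *
from plant import *
W=[.6264,.0162]
for z in(.084,.080,.077,.0745):
    r=move_l(W+[z],feed=.03,max_force=28);hold(.05)
    s=observe();print(z,r,s["time_s"],s["eef_pos"],s["ft_force"],s["opening"])
    if r: break
snap("wrist","b1")
from h import *
p,d,K,T=ld("b1");C=cloud(d,K,T)
print("top z",[np.median(C[v-4:v+5,276:286,2]).round(4) for v in (215,236,310,368)])
E
```

```text
0.084 False 17.35 [0.6266 0.0162 0.0841] [0.5772 0.1446 1.43  ] 0.028977620741601033
0.08 False 17.6833 [0.6259 0.0162 0.0792] [ 1.6242 -0.2411 -0.204 ] 0.029173427103582495
0.077 False 17.9833 [0.6267 0.0162 0.0772] [ 1.658  -0.3001  1.283 ] 0.028959545601512822
0.0745 False 18.2833 [0.6268 0.0161 0.0772] [-5.9892  0.2262 15.4915] 0.02913294649713451
top z [np.float64(0.1261), np.float64(0.1261), np.float64(0.1261), np.float64(0.1262)]
```

View pics/b1.png

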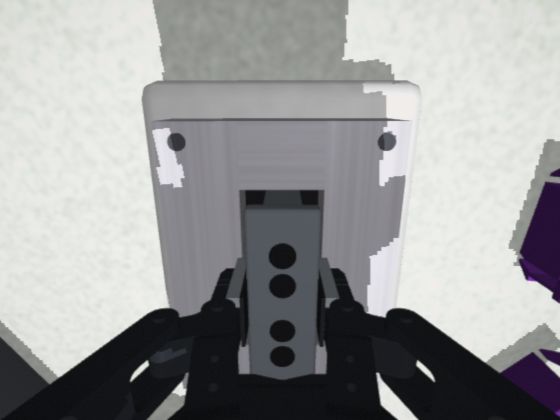

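The top is at 0.1261 and level (home is 0.126), and the force rises to 15 N with no further travel. I'll release, retreat, push with shut fingers to confirm, and look again.

```bash
python3 - <<'E' 2>&1 | grep -v Warn
from h import *
from plant import *
W=[.6264,.0162]
gripper_to(.055)
s=observe();print(s["time_s"],s["eef_pos"],s["ft_force"],s["opening"])
move_l(W+[.135],feed=.15)
gripper_to(0,20)
print(move_l(W+[.098],feed=.05,max_force=18));s=observe();print("push",s["time_s"],s["eef_pos"],s["ft_force"])
move_l(W+[.16],feed=.15)
o,R=rpy(np.deg2rad(-96.6))
p=np.array(W+[.26])-.04*R[:,2]
movep(list(p),o);hold(.2);snap("wrist","c1");snap("side","c1s");snap("top","c1t")
s=observe();print(s["time_s"],s["eef_pos"],s["ft_force"])
E
python3 - <<'E'
from h import *
p,d,K,T=ld("c1");C=cloud(d,K,T);Z=C[...,2]
m=(Z>.118)&(Z<.134);m[260:]=0;m[:,:200]=0;m[:,360:]=0
c=max(cv2.findContours(m.astype(np.uint8),0,1)[0],key=cv2.contourArea)[:,0]
P=onplane(c,K,T,.126);print(cv2.minAreaRect((P[:,:2]*1000).astype(np.float32)))
q=C[m];A=np.c_[q[:,:2]-q[:,:2].mean(0),np.ones(len(q))];print("plane",np.linalg.lstsq(A,q[:,2],rcond=None)[0])
for n in("top0","c1t"):
    p,d,K,T=ld(n);C=cloud(d,K,T);s=C[175:240,145:192];P=s[(s[...,2]>.045)&(s[...,2]<.07)]
    print(n,"long",cv2.minAreaRect((P[:,:2]*1000).astype(np.float32)))
a=[cv2.imread("pics/c1.png"),cv2.resize(cv2.imread("pics/c1s.png")[100:280,130:370],(560,420))]
cv2.imwrite("pics/m5.png",cv2.resize(np.hstack(a),(800,300),interpolation=cv2.INTER_AREA))
E
```

```text
18.7 [0.6258 0.0163 0.0737] [0.3144 0.3535 0.0613] 0.05488888002551056
True
push 20.45 [0.6261 0.0162 0.1021] [-0.9194 -0.1167  6.9389]
21.85 [0.6654 0.0117 0.2586] [-0.5386  0.9909 -0.412 ]
((633.2864990234375, 14.809064865112305), (29.807249069213867, 74.04752349853516), 83.36669921875)
plane [-0.0045 -0.0026  0.1261]
top0 long ((490.01715087890625, 271.5854187011719), (142.14859008789062, 31.264238357543945), 24.368408203125)
c1t long ((489.7149963378906, 271.0584716796875), (142.0627899169922, 31.608898162841797), 24.614912033081055)
```

View pics/m5.png

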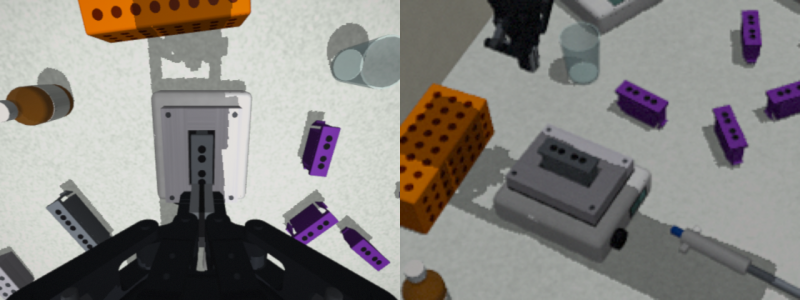

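The holder sits level at 0.1261 after release (tilt under 0.3°), the long holder hasn't moved, and the gripper is clear. Handing in.

```bash
python3 -c "
from plant import *
job_done();print(observe()['time_s'])"
```

```text
the job is handed in; nothing more can be done
the job is handed in; nothing more can be done
```

The short grey holder is clipped into the mixer well, pressed home and released. I handed the job in at about 22 s of robot time.

**What I did:** I located the holder and well from two wrist views each, checked against the top camera. I then gripped the holder across its long sides, lowered it onto its ramps and pressed it down.

**First grasp failed:** The fingers shut on top of the holder with about 25 N. The real fingertips sit about 24 mm behind the reported TCP, as both cameras and a gentle touch showed. The holder moved only about 1 mm, and the second grasp with that correction held.

**Last checks:**
- **Seating:** After release, the holder top measured 126.1 mm above the bench (fully home is 126), level to within about 0.3°. While gripped, the force rose to about 15 N at the bottom with no further travel.
- **Confirming push:** A push on top with shut fingers, set to stop at an 18 N change, stopped where expected. I saw no sinking afterwards.
- **Long holder:** It is where it stood, within 0.6 mm, which is measurement noise.
- **Robot:** The gripper is clear of everything.

**Not fully confirmed:**
- The tabs under the ledges cannot be seen directly. That they snapped in is inferred from the depth, the level top and the force.
- The final wrist view had one end of the holder hidden by the fingers, so I did not re-measure its full length there. The side view shows it lying straight along the well.
- Before the grasp, the side camera's y reading for the holder differed from the wrist's by about 8 mm. I relied on the wrist views, which agreed with the top camera to about 2.5 mm.

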